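# Refit the spring-held filter cover of a fume extractor

## Task

The filter of the bench fume extractor has been changed; put its slotted cover back. The cover is longer than the opening: tilt it, tuck the edge nearest the robot under the near lip and push the spring rail there back until the far edge can come down inside the far lip, keep hold of the cover until it lies flat on the ledges, then let the spring bring it fully home under the far lip and let go. Leave the flux bottle, the brush and the loupe where they are.

Things in the scene. Friction and masses are not known exactly. Their poses are not given: they have to be found in the camera images.
- cover_grip (a point): Centre of the handle bar of the loose filter cover. Black bar with flat sides, 12 mm wide (x), 116 mm long (y), 18 mm high (z), over the middle of the plate on two posts 104 mm apart; this point is 44 mm above the cover's underside, with 30 mm of open space between plate and bar. Axes: x across the bar, y along it, z up out of the plate.
- cover: The slotted aluminium filter cover that bears the bar: plate 150 mm along x, 180 mm along y, 5 mm thick, 0.28 to 0.56 kg, the same either way round. Origin at the centre of its underside, axes as the bar's. At the start it lies flat on the bench, handle up.
- seat (a point): Where the origin of the cover belongs in the fume extractor, at the height of its ledges. The extractor is a fixed white box, 210 (x) x 240 (y) x 94 mm high, with the filter bay open at its top and black control plate in front. Axes: x from the near (robot) side to the far side, y left, z up. The cover in place spans -75 to +75 mm in x, 11 mm of it under the near lip, 9 mm under the far lip.
- near_lip (a point): Middle of the near lip's lower edge, 64 mm before the seat point and 18 mm above the ledges (same axes). Both lips are 4 mm thick; the opening between them is 130 mm long and, like the pockets, 186 mm wide, with no lips at the sides. The ledge runs on under the near lip for 36 mm and 15 mm into the opening; the filter lies 4 mm or more below the ledges.
- far_lip (a point): Middle of the far lip's lower edge, 66 mm beyond the seat point and 18 mm above the ledges (same axes). Under this lip is a pocket only 9 mm deep, whose back wall is the stop that the cover's far edge rests against when home; the ledge reaches 15 mm into the opening.
- rail (a joint): Spring rail in the pocket under the near lip: steel bar 150 mm long (y), 1 to 15 mm above the ledges, its face at rest 73 mm before the seat point. 0 at rest, grows as it is pushed towards the robot, hard stop at 0.014 m. Pushes back with 3.2 N at first, plus 0.4 N per mm. The flat cover's far edge clears the far lip with the rail pushed in 11 mm or more; with the cover home it stands at 0.002.
- flux_mid (a point): Middle (half-way up) of the white flux bottle with a blue spout, 36 mm across and 98 mm high, upright to the left of the extractor; a bystander.
- brush: Black brush with a flat handle, 30 x 151 x 11 mm, lying on the bench in front of the extractor; origin under its middle; a bystander.
- loupe: Small black eyepiece loupe, 37 mm across and 42 mm high, standing on the bench to the far right of the extractor; origin under its middle; a bystander.

How it is judged (in metres and radians):
On the way, in this order (a step that is already met when the one before it is completed fails the run):
1. the near edge of the tilted cover is under the near lip and pushes the spring rail back by 5 mm or more (value of joint rail above 0.005 m and angle between cover's own z axis and vertical above 0.08 rad and distance between cover and seat below 0.06 m), for 0.05 s.
2. the cover lies flat inside the frame, still touched by the fingers (angle between cover's own z axis and vertical below 0.06 rad and z of cover in the frame of seat below 0.008 m and contact force between the fingers and cover above 0.5 N), for 0.05 s.
At the end, for the whole second after the job is handed in: The cover lies flat on the ledges (within 4 mm in height and 0.03 rad), under both lips, within 4 mm of its home along x against the far stop and within 6 mm sideways, the spring rail back out to less than 7 mm, and the cover released (x of cover in the frame of seat between -0.004 and 0.004 m and y of cover in the frame of seat between -0.006 and 0.006 m and z of cover in the frame of seat between -0.004 and 0.004 m and angle between cover's own z axis and vertical below 0.03 rad and value of joint rail below 0.007 m and contact force between the fingers and cover below 0.1 N); the robot touches nothing.
It fails at once if the flux bottle, the brush or the loupe is moved by more than 20 mm or the bottle is tipped (distance of any of flux_mid, brush, loupe from where it was at the start of the episode above 0.02 m or angle between flux_mid's own z axis and vertical above 0.3 rad).
It also fails if it takes over 48 s, if anything falls off the work surface, if the arm or the gripper's body presses on something with over 40 N, if the wrist force passes 120 N, or if a joint passes its speed limit or range.

## Robot

A 6-joint arm with a two-finger parallel gripper is mounted at the origin on a cart in front of the work surface, level with it; the furniture and walls round the work are solid. World frame = base frame: x ahead of the robot, y to its left, z up, the work surface at z = 0. Lengths are in mm, angles in rad, forces in N, time in s.
With the tool pointing down it reaches from about 400 to 925 mm from the base axis. Payload 12.5 kg.
Tool frame: the origin (TCP) lies midway between the tips of the shut fingers; the grasp point (between the pads) lies 19 mm behind it; z points along the fingers, y is the line along which they close (so a half turn about z gives the same grasp; the last joint's range is limited). The gripper opens to 95 mm and grips with 3 to 60 N. Pads are 20 mm wide; open, the fingers measure 119 mm over their backs; the gripper's body (75 mm by 180 mm) begins 59 mm behind the grasp point.
Start: joints at [1.103, 0.491, 1.559, -0, 1.092, -0.106], TCP at [221.208, 584.563, 214.661] pointing down, gripper open.
Joint ranges: [-3.1, 3.1], [-0.84, 2.19], [0.05, 2.79], [-1.13, 4.28], [0.06, 2.93], [-2.69, 2.69]. Speed limits (rad/s): [2.22, 2.22, 2.79, 3.14, 3.14, 3.14].

## Interface

Orientations are given as [roll, pitch, yaw] about the fixed x, y, z axes, in that order (R = Rz(yaw) Ry(pitch) Rx(roll)).
In Python, from cell import state, read_camera, job_done gives the robot as it stands.
- The arm moves only by the tool carry_out, never from a script. Its argument "moves" is a list of rows, each an object with "slide": the shift along the tool's x, y, z as a fraction of full scale, a list of three; "spin": the turn about the tool's z as a fraction of full scale. A call has 1 to 12 rows; each row shifts and turns the commanded pose from where the row before left it, along the tool's axes as they then stand; what a row does not reach is not made up. Full scale, the value 1, is 0.4 m for a shift and 30 degrees for a turn. A row lasts 1/12 s, in which the tool goes at most 41.7 mm and 7.16 degrees, less where a joint would pass 70% of its speed; a pose out of reach is approached as far as the arm can. A call with a number of a shift or a turn outside -1 to 1 is refused whole. A call with a gripper value outside its range is refused whole. "hand" is the closure, from 0 (fully open) to 1 (shut), set as the call begins (left out, the last holds). The fingers move at their own pace and stop on an object; the grip force is fixed at half the most. Time passes only in rows, so rows that do not move let the fingers close. It gives the time, the measured TCP pose, the force, the opening and the grip force at its end, in the units of the state.
- state(): the state, without advancing time (a new reading comes with each control period).
- read_camera(name): name is "side" or "top"; returns a dict with "color" (384x512x3 uint8, red, green, blue), "K" (3x3 intrinsics, pixels), "R" (3x3) and "t" (3): a world point X has camera coordinates R X + t. Camera axes: x right, y down, z forward; pixel columns grow to the right and rows downward; lengths in mm; the calibration is good to about 2 mm. A picture is of the moment at which its call begins. There is no depth.
- job_done(): hands the job in; it is judged then, once.
The state is a dict: "t": time; "joints": joint angles; "qvel": joint speeds; "tau": joint torques, N m; "eef_pos": TCP position; "tcp_rot": TCP orientation; "ft_force": force on the tool from outside, world axes, zero at the start; "moment": the same for the moment, N m; "opening": opening from 0.0 (shut) to 1.0 (fully open); "grip_force": force on a finger pad.
Only numpy, scipy, OpenCV 4.12 (cv2) and the standard library are available. Lean on these libraries where they do the work, as an engineer would, in place of code of your own. Each camera call takes 0.05 s, during which the arm holds its last target. There are 200 camera calls.

## Working session

There is one attempt and no reset: what is moved stays moved. The work goes in short steps, Python scripts to look and compute and a tool call to move; the robot and the scene stay as the last step left them, time stands still between calls to the robot, and variables do not carry over. Pictures are saved under pics/ and viewed, at most 10 in all, crops included, and the job is handed in when it is done.

Besides the shell and the picture viewer there is one more tool, called after ">>>" by a JSON object that holds its "op" and its "data", one argument or row to a line. carry_out: Moves the arm, as the interface text tells. Shift numbers are shares of 0.4 m and turn numbers shares of 30 degrees, none past 1 either way. Its arguments: {"type":"object","properties":{"moves":{"type":"array"},"hand":{"type":"number"}},"required":["moves"]}

```bash
mkdir -p pics; ls; python3 - <<'E'
from cell import *
import cv2,pickle
d={}
for n in("side","top"):
    c=read_camera(n);d[n]=c;cv2.imwrite(f"pics/{n}0.png",c["color"][:,:,::-1]);print(n,c["K"],c["R"],c["t"])
pickle.dump(d,open("c0.pkl","wb"));print(state())
E
```

```text
pics
side [[363.48010761   0.         254.84828157]
 [  0.         363.48010761 183.86750697]
 [  0.           0.           1.        ]] [[-0.9995859  -0.02231949 -0.01816249]
 [ 0.00429746  0.50830913 -0.86116395]
 [ 0.02845291 -0.8608854  -0.50800273]] [ 532.08144554   70.77712401 1007.50055213]
top [[369.52935926   0.         253.126495  ]
 [  0.         369.52935926 189.7445782 ]
 [  0.           0.           1.        ]] [[ 0.02904576 -0.99955082  0.00738261]
 [-0.99663299 -0.02952592 -0.07649118]
 [ 0.0766748  -0.005136   -0.99704293]] [  -5.78843852  541.58891764 1235.63393431]
{'t': 0.1, 'joints': array([ 1.10339491e+00,  4.91462669e-01,  1.55936628e+00,  5.93726434e-06,
        1.09169239e+00, -1.05613617e-01]), 'qvel': array([-0.00062783, -0.00101236, -0.00360397,  0.00115727, -0.00089887,
       -0.00014872]), 'tau': array([ 1.50753593e-03, -6.13613462e+01, -2.58603770e+01,  6.93324488e-02,
        4.70506854e-02, -1.71697229e-05]), 'eef_pos': array([221.11055222, 584.36500495, 214.15058381]), 'tcp_rot': array([-3.14066970e+00, -1.03136163e-04,  2.77980207e+00]), 'ft_force': array([-0.45385512,  0.48133364, -0.32004439]), 'moment': array([ 0.04408374, -0.00803046, -0.02785663]), 'grip_force': 0.0, 'opening': 0.9972907437990659}
```

View pics/top0.png

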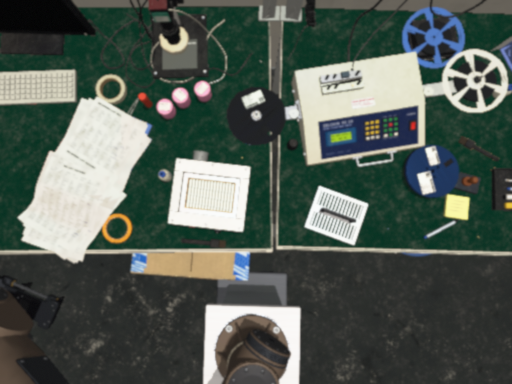

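View pics/side0.png

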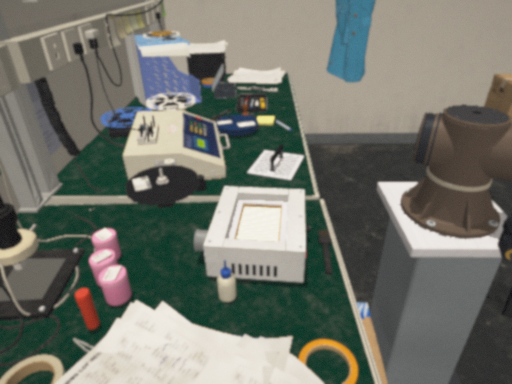

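```bash
cat > h.py <<'E'
import numpy as np,cv2
def ray(c,uv,z):
    "pixels -> world points on the plane of height z"
    uv=np.atleast_2d(np.asarray(uv,float));R,t,K=(np.array(c[k]) for k in"RtK")
    d=np.c_[uv,np.ones(len(uv))]@np.linalg.inv(K).T@R; o=-R.T@t
    return o+d*((z-o[2])/d[:,2])[:,None]
def proj(c,X):
    X=np.atleast_2d(np.asarray(X,float));p=(X@np.array(c["R"]).T+c["t"])@np.array(c["K"]).T
    return p[:,:2]/p[:,2:]
E
python3 - <<'E'
import pickle,cv2,numpy as np
from h import *
d=pickle.load(open("c0.pkl","rb"))
for n in d: print(n,-d[n]["R"].T@d[n]["t"])
t=d["top"]["color"][:,:,::-1];s=d["side"]["color"][:,:,::-1]
a=cv2.resize(t[145:255,150:255],None,fx=5,fy=5,interpolation=cv2.INTER_CUBIC)
b=cv2.resize(t[180:250,295:375],None,fx=3.4,fy=3.9,interpolation=cv2.INTER_CUBIC)
b=cv2.resize(t[180:250,295:375],(272,238),interpolation=cv2.INTER_CUBIC)
e=cv2.resize(s[180:305,190:340],(270,225),interpolation=cv2.INTER_CUBIC)
o=np.zeros((550,800,3),np.uint8);o[:550,:525]=a;o[:238,527:799]=b;o[250:475,527:797]=e
cv2.imwrite("pics/crop1.png",o)
E
```

```text
side [502.89062864 843.24164114 582.42765971]
top [ 445.191527     16.551296   1273.44958292]
```

View pics/crop1.png

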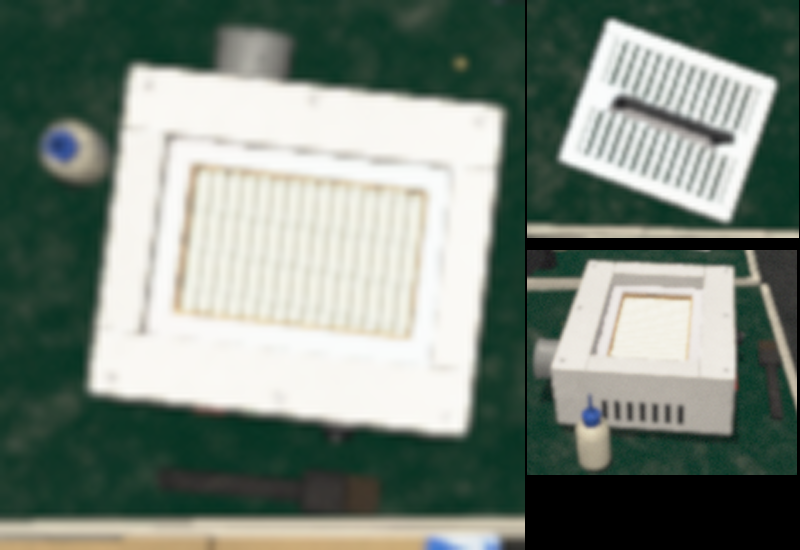

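```bash
cat >> h.py <<'E'
def quad(c,box,thr,z,sat=60):
    "fit 4 lines to outline of brightest white blob in image box (r0,r1,c0,c1); world corners on plane z"
    r0,r1,c0,c1=box;im=c["color"][r0:r1,c0:c1];S=8
    g=cv2.resize(im.min(2).astype(np.float32),None,fx=S,fy=S,interpolation=cv2.INTER_CUBIC)
    m=cv2.morphologyEx((g>thr).astype(np.uint8),cv2.MORPH_CLOSE,np.ones((5*S,5*S)))
    k=max(cv2.findContours(m,cv2.RETR_EXTERNAL,cv2.CHAIN_APPROX_NONE)[0],key=cv2.contourArea)
    p=(k[:,0,:]+.5)/S-.5+[c0,r0]
    w=ray(c,p,z)[:,:2];q=cv2.boxPoints(cv2.minAreaRect(w.astype(np.float32)))
    L=[]
    for i in range(4):
        a,b=q[i],q[(i+1)%4];l=np.linalg.norm(b-a);u=(b-a)/l;s=(w-a)@u;n=(w-a)@[-u[1],u[0]]
        f=w[(abs(n)<8)&(s>.12*l)&(s<.88*l)]
        v=cv2.fitLine(f.astype(np.float32),cv2.DIST_HUBER,0,.01,.01).ravel();L.append(v)
    P=[]
    for i in range(4):
        a,b=L[i-1],L[i];x=np.linalg.solve(np.c_[a[:2],-b[:2]],b[2:]-a[2:]);P.append(a[2:]+x[0]*a[:2])
    return np.array(P),[np.arctan2(v[1],v[0]) for v in L]
E
python3 - <<'E'
import pickle
from h import *
d=pickle.load(open("c0.pkl","rb"));c=d["top"];np.set_printoptions(precision=2,suppress=True)
for box,z in(((150,242,163,260),94),((182,248,300,372),5)):
  for thr in(110,140,170):
    P,a=quad(c,box,thr,z);print(z,thr,P.tolist() and P.round(1).tolist(),P.mean(0),np.linalg.norm(P-np.roll(P,-1,0),axis=1),np.degrees(a))
# opening edges: brightness minima/steps along the box axes (crop5 px from view)
o=lambda x,y:[150+(x+.5)/5-.5,145+(y+.5)/5-.5]
pts=[o(165,133),o(450,165),o(432,365),o(140,332)]
print(ray(c,pts,94))
# black bar of the cover
im=c["color"][182:248,300:372];m=(im.max(2)<70).astype(np.uint8)
m[:,:]&=cv2.erode(cv2.morphologyEx((im.min(2)>120).astype(np.uint8),cv2.MORPH_CLOSE,np.ones((13,13))),np.ones((5,5)))
k=max(cv2.findContours(m,0,2)[0],key=cv2.contourArea);r=cv2.minAreaRect(k);print(r,ray(c,np.array(r[0])+[300,182],53))
# bystanders
print("brush",ray(c,[o(160,478),o(378,495)],8),"bottle tip",ray(c,[o(60,147)],98),"loupe?",ray(c,[[292,145]],42))
E
```

```text
94 110 [[399.1000061035156, 37.79999923706055], [669.4000244140625, 15.5], [654.2999877929688, 305.79998779296875], [421.70001220703125, 294.70001220703125]] [536.12 163.46] [271.16 290.69 232.91 257.86] [ -4.72 -87.03   2.74  84.99]
94 140 [[400.6000061035156, 38.79999923706055], [643.5999755859375, 18.5], [666.5999755859375, 259.3999938964844], [421.29998779296875, 280.29998779296875]] [533.01 149.24] [243.86 242.04 246.2  242.35] [-4.78 84.54 -4.86 85.09]
94 170 [[401.79998779296875, 39.900001525878906], [610.5999755859375, 22.0], [631.9000244140625, 261.20001220703125], [422.29998779296875, 279.0]] [516.66 150.5 ] [209.6  240.11 210.38 239.98] [-4.89 84.9  -4.86 85.09]
5 110 [[355.70001220703125, -338.0], [507.6000061035156, -390.0], [567.2999877929688, -214.3000030517578], [350.1000061035156, -141.39999389648438]] [ 445.18 -270.94] [160.51 185.51 229.1  196.74] [-18.88  71.23 -18.57 -88.37]
5 140 [[362.5, -339.5], [507.1000061035156, -388.5], [566.0, -215.1999969482422], [420.8999938964844, -166.10000610351562]] [ 464.14 -277.33] [152.71 183.01 153.12 182.96] [-18.73  71.25 -18.7   71.37]
5 170 [[363.79998779296875, -338.8999938964844], [506.5, -387.20001220703125], [564.7999877929688, -215.89999389648438], [421.6000061035156, -167.39999389648438]] [ 464.18 -277.35] [150.67 180.96 151.17 180.88] [-18.72  71.24 -18.69  71.39]
[[588.85 238.44  94.  ]
 [573.67  54.99  94.  ]
 [445.43  62.36  94.  ]
 [460.96 248.76  94.  ]]
((37.99626159667969, 59.57481384277344), (26.41699981689453, 8.13983154296875), 2.862405300140381) [[ 376.72 -273.19   53.  ]]
brush [[363.63 247.72   8.  ]
 [356.41  99.47   8.  ]] bottle tip [[577.36 304.26  98.  ]] loupe? [[ 695.23 -116.59   42.  ]]
```

```bash
cat >> h.py <<'E'
def go(x,y,z,yawdeg,p=None,yaw=None):
    "total tool-axis shift (in fractions of 0.4 m) and spin (fractions of 30 deg) from the present pose"
    from cell import state
    s=state();p=s["eef_pos"] if p is None else np.array(p);yaw=s["tcp_rot"][2] if yaw is None else np.radians(yaw)
    d=np.array([x,y,z])-p;c,n=np.cos(yaw),np.sin(yaw)
    sp=(yawdeg-np.degrees(yaw)+180)%360-180
    print("slide",np.round([(c*d[0]+n*d[1])/400,(n*d[0]-c*d[1])/400,-d[2]/400],4),"mm",np.linalg.norm(d).round(1),"spin",round(-sp/30,3))
E
python3 - <<'E'
from h import *
go(460,200,215,159.27); go(464.2,-277.3,160,71.3,[460,200,215],159.27)
E
```

```text
slide [-0.8987 -0.6873 -0.0021] mm 452.6 spin 0.0
slide [-0.4322 -1.1123  0.1375] mm 480.5 spin 2.932
```

>>> {"op": "carry_out", "data": {
  "moves": [
    {"slide": [-0.075, -0.057, 0], "spin": 0},
    {"slide": [-0.075, -0.057, 0], "spin": 0},
    {"slide": [-0.075, -0.057, 0], "spin": 0},
    {"slide": [-0.075, -0.057, 0], "spin": 0},
    {"slide": [-0.075, -0.057, 0], "spin": 0},
    {"slide": [-0.075, -0.057, 0], "spin": 0},
    {"slide": [-0.075, -0.057, 0], "spin": 0},
    {"slide": [-0.075, -0.057, 0], "spin": 0},
    {"slide": [-0.075, -0.057, 0], "spin": 0},
    {"slide": [-0.075, -0.057, 0], "spin": 0},
    {"slide": [-0.075, -0.057, 0], "spin": 0},
    {"slide": [-0.075, -0.057, 0], "spin": 0}
  ],
  "hand": 0
}}

```text
t: 1.1
eef_pos: [461.6, 199.5, 214.6]
tcp_rot: [-3.142, -0.0, 2.78]
ft_force: [0.8, 0.5, -0.8]
opening: 0.997
grip_force: 0.0
```

>>> {"op": "carry_out", "data": {
  "moves": [
    {"slide": [-0.036, -0.0927, 0.008], "spin": 0},
    {"slide": [-0.036, -0.0927, 0.008], "spin": 0},
    {"slide": [-0.036, -0.0927, 0.008], "spin": 0},
    {"slide": [-0.036, -0.0927, 0.008], "spin": 0},
    {"slide": [-0.036, -0.0927, 0.008], "spin": 0},
    {"slide": [-0.036, -0.0927, 0.008], "spin": 0},
    {"slide": [-0.036, -0.0927, 0.008], "spin": 0},
    {"slide": [-0.036, -0.0927, 0.008], "spin": 0},
    {"slide": [-0.036, -0.0927, 0.008], "spin": 0},
    {"slide": [-0.036, -0.0927, 0.008], "spin": 0},
    {"slide": [-0.036, -0.0927, 0.008], "spin": 0},
    {"slide": [-0.036, -0.0927, 0.008], "spin": 0}
  ]
}}

```text
t: 2.1
eef_pos: [464.6, -278.1, 175.9]
tcp_rot: [3.141, -0.0, 2.779]
ft_force: [0.2, 0.3, 0.2]
opening: 1.002
grip_force: 0.0
```

>>> {"op": "carry_out", "data": {
  "moves": [
    {"slide": [0, 0, 0], "spin": 0.22},
    {"slide": [0, 0, 0], "spin": 0.22},
    {"slide": [0, 0, 0], "spin": 0.22},
    {"slide": [0, 0, 0], "spin": 0.22},
    {"slide": [0, 0, 0], "spin": 0.22},
    {"slide": [0, 0, 0], "spin": 0.22},
    {"slide": [0, 0, 0], "spin": 0.22},
    {"slide": [0, 0, 0], "spin": 0.22},
    {"slide": [0, 0, 0], "spin": 0.22},
    {"slide": [0, 0, 0], "spin": 0.22},
    {"slide": [0, 0, 0], "spin": 0.22},
    {"slide": [0, 0, 0], "spin": 0.22}
  ]
}}

```text
t: 3.1
eef_pos: [465.1, -276.0, 176.0]
tcp_rot: [-3.141, -0.0, 1.392]
ft_force: [-0.0, 0.9, -0.8]
opening: 1.002
grip_force: 0.0
```

```bash
python3 - <<'E'
from h import *
from cell import *
s=state();print(s["t"],s["eef_pos"],np.degrees(s["tcp_rot"]))
go(464.2,-277.3,25,71.3)
E
```

```text
3.1 [ 465.07079007 -275.98531817  175.9744268 ] [-1.79975417e+02 -1.75448443e-02  7.97434603e+01]
slide [-0.0036 -0.0016  0.3774] mm 151.0 spin 0.281
```

>>> {"op": "carry_out", "data": {
  "moves": [
    {"slide": [-0.0036, -0.0016, 0], "spin": 0.14},
    {"slide": [0, 0, 0], "spin": 0.141},
    {"slide": [0, 0, 0.0625], "spin": 0},
    {"slide": [0, 0, 0.0625], "spin": 0},
    {"slide": [0, 0, 0.0625], "spin": 0},
    {"slide": [0, 0, 0.0625], "spin": 0},
    {"slide": [0, 0, 0.0625], "spin": 0},
    {"slide": [0, 0, 0.0325], "spin": 0},
    {"slide": [0, 0, 0.0325], "spin": 0},
    {"slide": [0, 0, 0], "spin": 0},
    {"slide": [0, 0, 0], "spin": 0}
  ]
}}

```text
t: 4.02
eef_pos: [464.1, -277.2, 24.8]
tcp_rot: [-3.14, -0.001, 1.25]
ft_force: [-0.2, 0.0, 0.4]
opening: 1.0
grip_force: 0.0
```

>>> {"op": "carry_out", "data": {
  "hand": 1,
  "moves": [
    {"slide": [0, 0, 0], "spin": 0},
    {"slide": [0, 0, 0], "spin": 0},
    {"slide": [0, 0, 0], "spin": 0},
    {"slide": [0, 0, 0], "spin": 0},
    {"slide": [0, 0, 0], "spin": 0},
    {"slide": [0, 0, 0], "spin": 0},
    {"slide": [0, 0, 0], "spin": 0},
    {"slide": [0, 0, 0], "spin": 0},
    {"slide": [0, 0, 0], "spin": 0},
    {"slide": [0, 0, 0], "spin": 0}
  ]
}}

```text
t: 4.85
eef_pos: [464.3, -277.4, 25.2]
tcp_rot: [-3.141, -0.0, 1.25]
ft_force: [0.2, 0.1, -0.2]
opening: 0.356
grip_force: 0.0
```

```bash
python3 - <<'E'
from h import *
from cell import *
s=state();print(s["t"],s["eef_pos"],np.degrees(s["tcp_rot"]))
c=read_camera("top");cv2.imwrite("pics/g.png",cv2.resize(c["color"][150:270,270:400,::-1],None,fx=4,fy=4))
E
```

```text
4.85 [ 464.28939443 -277.35099408   25.15627857] [-1.79994428e+02 -7.18842756e-03  7.16391216e+01]
```

View pics/g.png

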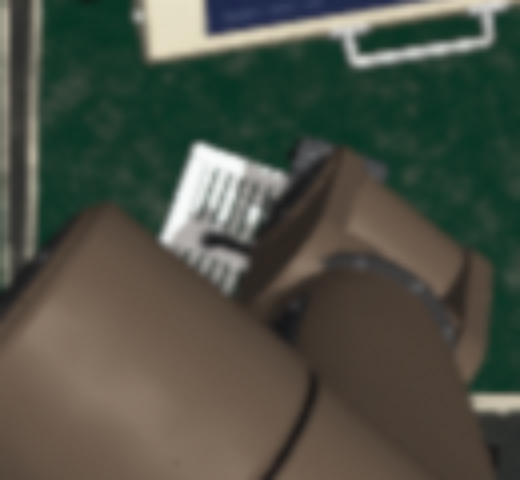

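>>> {"op": "carry_out", "data": {
  "hand": 1,
  "moves": [
    {"slide": [0, 0, 0], "spin": 0},
    {"slide": [0, 0, 0], "spin": 0},
    {"slide": [0, 0, 0], "spin": 0},
    {"slide": [0, 0, 0], "spin": 0},
    {"slide": [0, 0, 0], "spin": 0},
    {"slide": [0, 0, 0], "spin": 0},
    {"slide": [0, 0, 0], "spin": 0},
    {"slide": [0, 0, 0], "spin": 0}
  ]
}}

```text
t: 5.57
eef_pos: [464.3, -277.4, 25.2]
tcp_rot: [3.142, -0.0, 1.25]
ft_force: [0.4, 0.4, -0.9]
opening: 0.125
grip_force: 30.0
```

>>> {"op": "carry_out", "data": {
  "moves": [
    {"slide": [0, 0, -0.04], "spin": 0},
    {"slide": [0, 0, -0.1], "spin": 0},
    {"slide": [0, 0, -0.1], "spin": 0},
    {"slide": [0, 0, -0.1], "spin": 0},
    {"slide": [0, 0, -0.06], "spin": 0},
    {"slide": [0, 0, 0], "spin": 0},
    {"slide": [0, 0, 0], "spin": 0}
  ]
}}

```text
t: 6.15
eef_pos: [464.2, -277.3, 185.6]
tcp_rot: [3.14, 0.0, 1.25]
ft_force: [-0.4, 0.3, -3.9]
opening: 0.122
grip_force: 30.0
```

```bash
python3 - <<'E'
from h import *
from cell import *
s=state();print(s["t"],s["eef_pos"],np.degrees(s["tcp_rot"]),s["opening"])
a=np.radians(-4.89);ex=np.array([np.cos(a),np.sin(a)])
print(np.array([516.3,150.5])+18*ex)
x,y=np.array([516.3,150.5])+18*ex
go(x,y,175,85.11)
E
```

```text
6.15 [ 464.21912318 -277.29683343  185.58985948] [1.79920836e+02 2.47288851e-02 7.16470227e+01] 0.12217360314754376
[534.2344834  148.96562552]
slide [ 1.0666 -0.1694  0.0265] mm 432.1 spin -0.449
```

>>> {"op": "carry_out", "data": {
  "moves": [
    {"slide": [0.05, -0.008, 0], "spin": 0},
    {"slide": [0.09, -0.0143, 0], "spin": 0},
    {"slide": [0.1, -0.0159, 0], "spin": 0},
    {"slide": [0.1, -0.0159, 0], "spin": 0},
    {"slide": [0.1, -0.0159, 0], "spin": 0},
    {"slide": [0.1, -0.0159, 0], "spin": 0},
    {"slide": [0.1, -0.0159, 0], "spin": 0},
    {"slide": [0.1, -0.0159, 0], "spin": 0},
    {"slide": [0.1, -0.0159, 0], "spin": 0},
    {"slide": [0.1, -0.0159, 0], "spin": 0},
    {"slide": [0.08, -0.0127, 0], "spin": 0},
    {"slide": [0.0466, -0.0072, 0], "spin": 0}
  ]
}}

```text
t: 7.15
eef_pos: [533.4, 152.0, 182.6]
tcp_rot: [-3.138, 0.001, 1.252]
ft_force: [0.0, -0.2, -3.8]
opening: 0.122
grip_force: 30.0
```

>>> {"op": "carry_out", "data": {
  "moves": [
    {"slide": [0, 0, 0], "spin": -0.15},
    {"slide": [0, 0, 0], "spin": -0.15},
    {"slide": [0, 0, 0], "spin": -0.149},
    {"slide": [0, 0, 0], "spin": 0},
    {"slide": [0, 0, 0], "spin": 0},
    {"slide": [0, 0, 0], "spin": 0},
    {"slide": [0, 0, 0], "spin": 0}
  ]
}}

```text
t: 7.73
eef_pos: [534.2, 148.7, 184.5]
tcp_rot: [-3.141, 0.0, 1.483]
ft_force: [0.5, -0.4, -3.2]
opening: 0.124
grip_force: 30.0
```

```bash
python3 - <<'E'
from h import *
from cell import *
s=state();print(s["t"],s["eef_pos"],np.degrees(s["tcp_rot"]),s["opening"],s["ft_force"])
c=read_camera("top");d=read_camera("side")
a=cv2.resize(c["color"][140:270,140:270,::-1],(400,400),interpolation=2);b=cv2.resize(d["color"][170:300,180:310,::-1],(400,400),interpolation=2)
cv2.imwrite("pics/h.png",np.hstack([a,b]))
go(534.2,149,175,85.11)
E
```

```text
7.7333 [534.16589679 148.73431618 184.54008575] [-1.79938204e+02  1.05208980e-02  8.49933769e+01] 0.12354308654747657 [ 0.46759536 -0.37229308 -3.19486041]
slide [ 0.0006 -0.0003  0.0249] mm 10.0 spin -0.002
```

View pics/h.png

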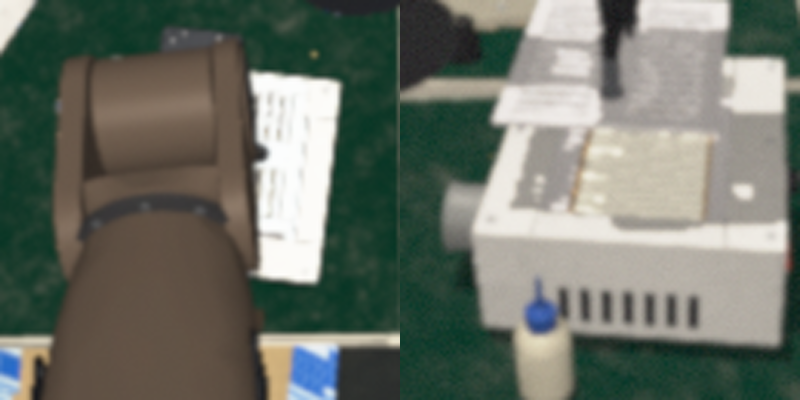

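```bash
python3 - <<'E'
from h import *
from cell import *
c=read_camera("top");im=c["color"].min(2).astype(float)
p=[]
for r in range(172,226):
    row=im[r,225:270];k=np.where(row>165)[0]
    if len(k):
        k=k[-1];p.append([225+k+(row[k]-165)/(row[k]-row[k+1]),r])
w=ray(c,p,184.5-25+5)[:,:2];a=np.radians(-4.89);R=np.array([[np.cos(a),np.sin(a)],[-np.sin(a),np.cos(a)]])
b=(w-[516.3,150.5])@R.T
f=np.polyfit(b[:,0],b[:,1],1);res=b[:,1]-np.polyval(f,b[:,0]);g=abs(res)<1;f=np.polyfit(b[g,0],b[g,1],1)
print("edge y at x=18:",np.polyval(f,18),"slope deg",np.degrees(np.arctan(f[0])),g.sum(),len(g),res.std())
q=[]
for col in np.arange(228,240):
    k0=im[155:180,col];j=np.where(k0>165)[0][0];q.append([col,155+j-(k0[j]-165)/(k0[j]-k0[j-1])])
print("far edge x:",(R@(ray(c,q,164.5)[:,:2]-[516.3,150.5]).T)[0])
q=[]
for col in np.arange(226,240):
    k0=im[215:245,col];j=np.where(k0>165)[0][-1];q.append([col,215+j+(k0[j]-165)/(k0[j]-k0[j+1])])
print("near edge x:",(R@(ray(c,q,164.5)[:,:2]-[516.3,150.5]).T)[0])
s=state();print((R@(s["eef_pos"][:2]-[516.3,150.5])))
E
```

```text
edge y at x=18: -121.16696138029472 slope deg 0.007771329102695865 54 54 0.33835463259759657
far edge x: [96.49640347 96.23809839 96.1163189  95.75570341 95.22682021 95.15135374
 95.6357228  96.23982476 96.62777935 96.71557398 96.37922091 96.19993173]
near edge x: [-101.92395171 -102.29218692 -102.58007175 -102.38521863 -102.08127849
 -101.81536424 -101.63307372 -101.73951375 -102.04661883 -102.4440863
 -102.74969214 -102.55758784 -102.27929053 -101.95005222]
[18.11715791 -0.18330629]
```

>>> {"op": "carry_out", "data": {
  "moves": [
    {"slide": [0.0005, -0.005, 0.03], "spin": -0.003},
    {"slide": [0, 0, 0.04], "spin": 0},
    {"slide": [0, 0, 0.04], "spin": 0},
    {"slide": [0, 0, 0.03], "spin": 0},
    {"slide": [0, 0, 0.015], "spin": 0},
    {"slide": [0, 0, 0.005], "spin": 0},
    {"slide": [0, 0, 0], "spin": 0},
    {"slide": [0, 0, 0], "spin": 0}
  ]
}}

```text
t: 8.55
eef_pos: [532.7, 149.3, 121.8]
tcp_rot: [3.141, -0.0, 1.487]
ft_force: [-0.4, -0.1, -2.8]
opening: 0.124
grip_force: 30.0
```

```bash
python3 - <<'E'
from h import *
from cell import *
s=state();print(s["t"],s["eef_pos"],np.degrees(s["tcp_rot"]),s["opening"],s["ft_force"],s["moment"])
d=read_camera("side");b=cv2.resize(d["color"][180:300,190:320,::-1],None,fx=6,fy=5,interpolation=2)
c=read_camera("top");pickle=__import__("pickle");pickle.dump((c,d),open("c1.pkl","wb"))
b=cv2.resize(d["color"][185:285,190:320,::-1],(520,400),interpolation=2);a=cv2.resize(c["color"][155:245,220:265,::-1],(200,400),interpolation=2)
cv2.imwrite("pics/i.png",np.hstack([b,a]))
E
```

```text
8.55 [532.74047618 149.31108579 121.82993045] [ 1.79949784e+02 -1.61907780e-02  8.51902294e+01] 0.12374242815765171 [-0.35908078 -0.10439589 -2.82664409] [-0.10215673  0.07566897 -0.00589123]
```

View pics/i.png

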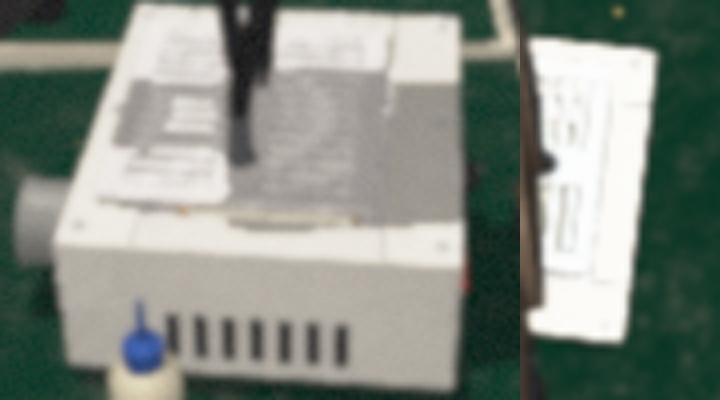

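>>> {"op": "carry_out", "data": {
  "moves": [
    {"slide": [0, 0, 0.004], "spin": 0},
    {"slide": [0, 0, 0.002], "spin": 0},
    {"slide": [0, 0, 0], "spin": 0}
  ]
}}

```text
t: 8.9
eef_pos: [532.5, 149.3, 119.0]
tcp_rot: [3.141, -0.0, 1.487]
ft_force: [0.4, -0.2, -1.3]
opening: 0.125
grip_force: 30.0
```

>>> {"op": "carry_out", "data": {
  "hand": 0.5,
  "moves": [
    {"slide": [0, 0, 0], "spin": 0},
    {"slide": [0, 0, 0], "spin": 0},
    {"slide": [0, 0, 0], "spin": 0},
    {"slide": [0, 0, 0], "spin": 0},
    {"slide": [0, 0, 0], "spin": 0},
    {"slide": [0, 0, 0], "spin": 0},
    {"slide": [0, 0, 0], "spin": 0}
  ]
}}

```text
t: 9.48
eef_pos: [532.5, 149.3, 118.9]
tcp_rot: [3.141, -0.0, 1.487]
ft_force: [-0.0, 1.1, 0.5]
opening: 0.493
grip_force: 0.0
```

```bash
python3 - <<'E'
from h import *
from cell import *
s=state();print(s["t"],s["eef_pos"],np.degrees(s["tcp_rot"]),s["opening"],s["ft_force"],s["moment"])
d=read_camera("side");c=read_camera("top")
b=cv2.resize(d["color"][185:285,190:320,::-1],(520,400),interpolation=2);a=cv2.resize(c["color"][155:245,220:265,::-1],(200,400),interpolation=2)
cv2.imwrite("pics/j.png",np.hstack([b,a]))
E
```

```text
9.4833 [532.51905855 149.25618304 118.92565994] [ 1.79981642e+02 -7.33227254e-03  8.51981308e+01] 0.4926627297227987 [-0.01821325  1.05308033  0.51453062] [-0.11761696  0.08669543 -0.05056163]
```

View pics/j.png

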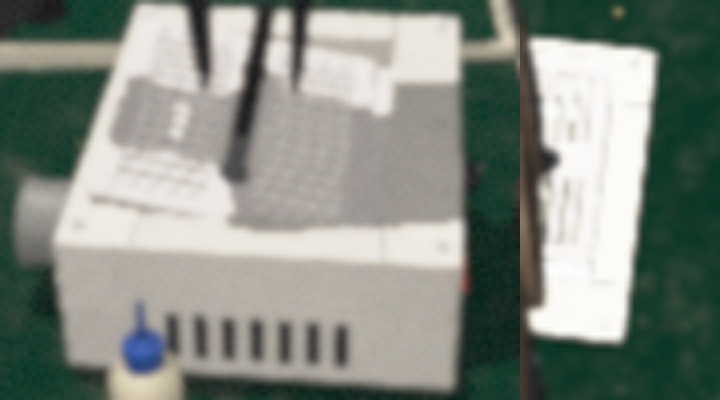

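>>> {"op": "carry_out", "data": {
  "moves": [
    {"slide": [0, -0.005, 0.007], "spin": 0},
    {"slide": [0, -0.005, 0.007], "spin": 0},
    {"slide": [0, -0.005, 0.006], "spin": 0},
    {"slide": [0, 0, 0], "spin": 0}
  ]
}}

```text
t: 9.92
eef_pos: [525.7, 149.8, 110.2]
tcp_rot: [-3.14, 0.0, 1.487]
ft_force: [-0.5, -0.2, 0.4]
opening: 0.501
grip_force: 0.0
```

>>> {"op": "carry_out", "data": {
  "hand": 0.82,
  "moves": [
    {"slide": [0, 0, 0], "spin": 0},
    {"slide": [0, 0, 0], "spin": 0},
    {"slide": [0, 0, 0], "spin": 0},
    {"slide": [0, 0, 0], "spin": 0},
    {"slide": [0, 0, 0], "spin": 0},
    {"slide": [0, 0, 0], "spin": 0},
    {"slide": [0, 0, 0], "spin": 0}
  ]
}}

```text
t: 10.5
eef_pos: [526.6, 149.8, 110.9]
tcp_rot: [3.141, -0.0, 1.487]
ft_force: [2.1, -0.3, -1.8]
opening: 0.184
grip_force: 0.6
```

>>> {"op": "carry_out", "data": {
  "moves": [
    {"slide": [0, -0.01, 0], "spin": 0},
    {"slide": [0, -0.01, 0], "spin": 0},
    {"slide": [0, -0.01, 0], "spin": 0},
    {"slide": [0, 0, 0], "spin": 0}
  ]
}}

```text
t: 10.83
eef_pos: [513.4, 150.8, 110.8]
tcp_rot: [-3.141, 0.0, 1.487]
ft_force: [0.9, 1.1, 0.6]
opening: 0.179
grip_force: 0.0
```

>>> {"op": "carry_out", "data": {
  "moves": [
    {"slide": [0, -0.005, 0], "spin": 0},
    {"slide": [0, -0.005, 0], "spin": 0},
    {"slide": [0, 0, 0], "spin": 0}
  ]
}}

```text
t: 11.08
eef_pos: [510.2, 151.2, 110.9]
tcp_rot: [3.141, -0.0, 1.487]
ft_force: [-0.6, 0.4, 0.6]
opening: 0.18
grip_force: 0.1
```

```bash
python3 - <<'E'
from h import *
from cell import *
s=state();print(s["t"],s["eef_pos"],s["opening"],s["ft_force"],s["moment"])
d=read_camera("side");c=read_camera("top")
b=cv2.resize(d["color"][185:285,190:320,::-1],(520,400),interpolation=2);a=cv2.resize(c["color"][155:245,220:265,::-1],(200,400),interpolation=2)
cv2.imwrite("pics/k.png",np.hstack([b,a]))
E
```

```text
11.0833 [510.2349588  151.15695331 110.90040154] 0.18036040888447574 [-0.56391492  0.40179252  0.63341055] [-0.08571223  0.0620129   0.01617942]
```

View pics/k.png

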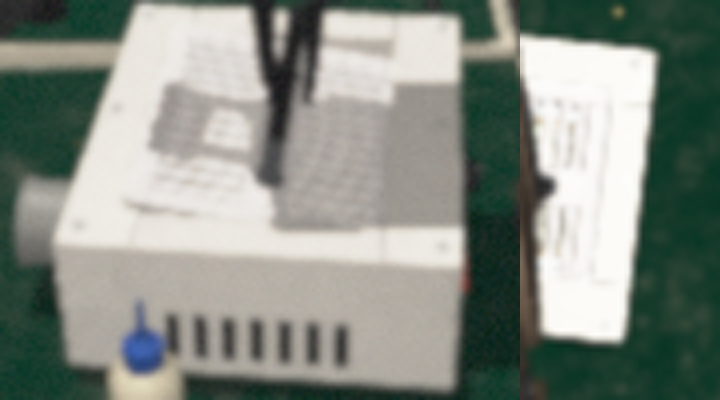

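>>> {"op": "carry_out", "data": {
  "moves": [
    {"slide": [0, -0.005, 0], "spin": 0},
    {"slide": [0, -0.005, 0], "spin": 0},
    {"slide": [0, -0.005, 0], "spin": 0},
    {"slide": [0, 0, 0], "spin": 0}
  ]
}}

```text
t: 11.52
eef_pos: [505.5, 151.6, 111.3]
tcp_rot: [3.139, -0.001, 1.487]
ft_force: [5.0, -1.5, -0.6]
opening: 0.181
grip_force: 2.6
```

>>> {"op": "carry_out", "data": {
  "moves": [
    {"slide": [0, -0.005, 0], "spin": 0},
    {"slide": [0, -0.005, 0], "spin": 0},
    {"slide": [0, 0, 0], "spin": 0}
  ]
}}

```text
t: 11.77
eef_pos: [502.0, 151.9, 111.5]
tcp_rot: [3.137, -0.001, 1.487]
ft_force: [6.1, -1.9, 0.9]
opening: 0.179
grip_force: 3.3
```

>>> {"op": "carry_out", "data": {
  "moves": [
    {"slide": [0, -0.005, 0], "spin": 0},
    {"slide": [0, -0.005, 0], "spin": 0},
    {"slide": [0, 0, 0], "spin": 0}
  ]
}}

```text
t: 12.02
eef_pos: [498.5, 152.2, 111.7]
tcp_rot: [3.136, -0.001, 1.487]
ft_force: [8.1, -2.6, 1.6]
opening: 0.179
grip_force: 4.1
```

>>> {"op": "carry_out", "data": {
  "moves": [
    {"slide": [0, -0.003, 0], "spin": 0},
    {"slide": [0, 0, 0], "spin": 0},
    {"slide": [0, 0, 0], "spin": 0}
  ]
}}

```text
t: 12.27
eef_pos: [497.7, 152.3, 111.8]
tcp_rot: [3.136, -0.001, 1.487]
ft_force: [9.3, -2.9, 1.9]
opening: 0.18
grip_force: 4.7
```

```bash
python3 - <<'E'
from h import *
from cell import *
s=state();print(s["t"],s["eef_pos"],s["opening"],s["ft_force"],s["moment"])
d=read_camera("side");c=read_camera("top")
b=cv2.resize(d["color"][185:285,190:320,::-1],(520,400),interpolation=2);a=cv2.resize(c["color"][155:245,220:265,::-1],(200,400),interpolation=2)
cv2.imwrite("pics/l.png",np.hstack([b,a]))
E
```

```text
12.2667 [497.71216762 152.34082675 111.79867775] 0.1802961575853534 [ 9.26647184 -2.91635862  1.93070039] [-0.49874929 -1.64281197 -0.02824468]
```

View pics/l.png

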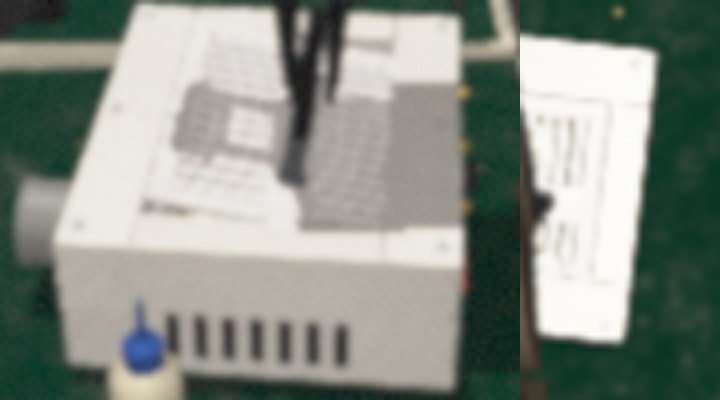

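>>> {"op": "carry_out", "data": {
  "hand": 0.85,
  "moves": [
    {"slide": [0, 0, 0.004], "spin": 0},
    {"slide": [0, 0, 0.004], "spin": 0},
    {"slide": [0, 0.0025, 0.005], "spin": 0},
    {"slide": [0, 0, 0], "spin": 0}
  ]
}}

```text
t: 12.7
eef_pos: [499.8, 152.2, 106.7]
tcp_rot: [3.134, -0.001, 1.487]
ft_force: [11.9, -4.1, 2.9]
opening: 0.152
grip_force: 6.3
```

>>> {"op": "carry_out", "data": {
  "hand": 0.863,
  "moves": [
    {"slide": [0, 0.003, 0.005], "spin": 0},
    {"slide": [0, 0.003, 0.005], "spin": 0},
    {"slide": [0, 0.002, 0.004], "spin": 0},
    {"slide": [0, 0, 0], "spin": 0}
  ]
}}

```text
t: 13.03
eef_pos: [503.3, 151.9, 101.1]
tcp_rot: [3.133, -0.001, 1.487]
ft_force: [13.7, -3.6, 3.6]
opening: 0.138
grip_force: 7.1
```

```bash
python3 - <<'E'
from h import *
from cell import *
s=state();print(s["t"],s["eef_pos"],s["opening"],s["ft_force"],s["moment"])
d=read_camera("side");c=read_camera("top")
b=cv2.resize(d["color"][185:285,190:320,::-1],(520,400),interpolation=2);a=cv2.resize(c["color"][155:245,220:265,::-1],(200,400),interpolation=2)
cv2.imwrite("pics/m.png",np.hstack([b,a]))
E
```

```text
13.0333 [503.34069191 151.89155843 101.14711322] 0.13825481552736885 [13.66605479 -3.56406432  3.6219473 ] [-0.79758951 -2.50967712 -0.06610162]
```

View pics/m.png

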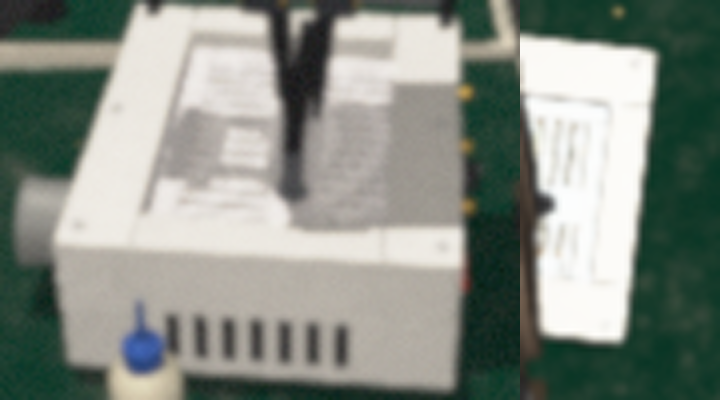

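>>> {"op": "carry_out", "data": {
  "moves": [
    {"slide": [0, 0.003, 0.004], "spin": 0},
    {"slide": [0, 0.003, 0.004], "spin": 0},
    {"slide": [0, 0, 0], "spin": 0}
  ]
}}

```text
t: 13.38
eef_pos: [504.8, 151.8, 97.8]
tcp_rot: [3.135, -0.001, 1.487]
ft_force: [10.6, -3.2, 2.9]
opening: 0.138
grip_force: 5.4
```

>>> {"op": "carry_out", "data": {
  "hand": 1,
  "moves": [
    {"slide": [0, 0, 0], "spin": 0},
    {"slide": [0, 0, 0], "spin": 0},
    {"slide": [0, 0, 0], "spin": 0},
    {"slide": [0, 0, 0], "spin": 0}
  ]
}}

```text
t: 13.72
eef_pos: [505.1, 151.8, 98.1]
tcp_rot: [3.134, -0.001, 1.487]
ft_force: [12.9, -2.8, 4.4]
opening: 0.126
grip_force: 30.0
```

>>> {"op": "carry_out", "data": {
  "moves": [
    {"slide": [0, 0, 0.004], "spin": 0},
    {"slide": [0, 0, 0.003], "spin": 0},
    {"slide": [0, 0, 0], "spin": 0}
  ]
}}

```text
t: 13.97
eef_pos: [505.4, 151.8, 97.5]
tcp_rot: [3.132, -0.002, 1.487]
ft_force: [3.2, -6.0, 32.9]
opening: 0.126
grip_force: 30.0
```

```bash
python3 - <<'E'
from h import *
from cell import *
s=state();print(s["t"],s["eef_pos"],s["opening"],s["ft_force"],s["moment"])
d=read_camera("side");c=read_camera("top")
b=cv2.resize(d["color"][185:285,190:320,::-1],(520,400),interpolation=2);a=cv2.resize(c["color"][155:245,220:265,::-1],(200,400),interpolation=2)
cv2.imwrite("pics/n.png",np.hstack([b,a]))
E
```

```text
13.9667 [505.39140096 151.8355521   97.53815511] 0.1255592530454173 [ 3.2458279  -6.03286887 32.94683083] [-0.9516103  -0.40003901  0.03169768]
```

>>> {"op": "carry_out", "data": {
  "moves": [
    {"slide": [0, 0, -0.004], "spin": 0},
    {"slide": [0, 0, 0], "spin": 0},
    {"slide": [0, 0.005, 0], "spin": 0},
    {"slide": [0, 0.005, 0], "spin": 0},
    {"slide": [0, 0.005, 0], "spin": 0},
    {"slide": [0, 0.005, 0], "spin": 0},
    {"slide": [0, 0, 0], "spin": 0},
    {"slide": [0, 0, 0], "spin": 0}
  ]
}}

```text
t: 14.73
eef_pos: [507.7, 151.5, 97.5]
tcp_rot: [-3.138, -0.0, 1.487]
ft_force: [-16.1, 0.7, 32.6]
opening: 0.121
grip_force: 30.0
```

```bash
python3 - <<'E'
from h import *
from cell import *
d=read_camera("side");c=read_camera("top")
b=cv2.resize(d["color"][185:265,190:320,::-1],(780,480),interpolation=2)
cv2.imwrite("pics/o.png",b)
E
```

```text
(no output)
```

View pics/o.png

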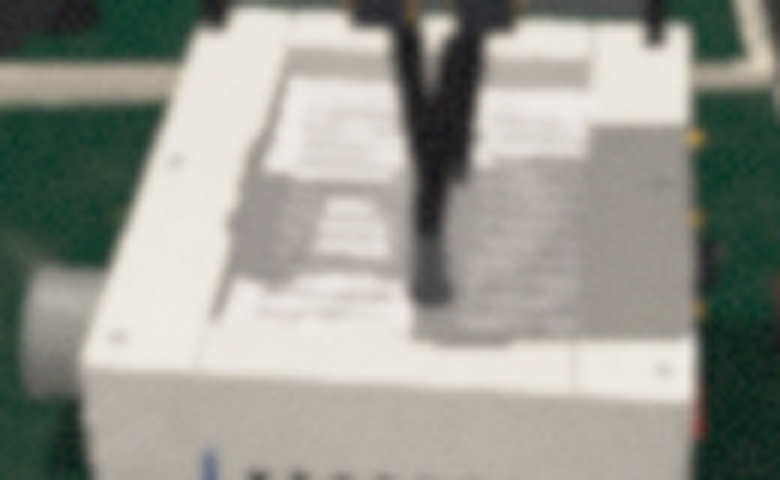

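>>> {"op": "carry_out", "data": {
  "moves": [
    {"slide": [0, -0.002, -0.002], "spin": 0},
    {"slide": [0, 0, 0], "spin": 0},
    {"slide": [0, 0, 0], "spin": 0}
  ]
}}

```text
t: 15.08
eef_pos: [508.8, 151.4, 97.5]
tcp_rot: [3.141, -0.0, 1.487]
ft_force: [-4.0, -0.1, 15.6]
opening: 0.124
grip_force: 30.0
```

>>> {"op": "carry_out", "data": {
  "moves": [
    {"slide": [0, 0, -0.002], "spin": 0},
    {"slide": [0, 0, 0], "spin": 0},
    {"slide": [0, 0, 0], "spin": 0}
  ]
}}

```text
t: 15.33
eef_pos: [509.7, 151.3, 97.5]
tcp_rot: [3.14, -0.001, 1.487]
ft_force: [3.2, -0.6, 4.2]
opening: 0.125
grip_force: 30.0
```

>>> {"op": "carry_out", "data": {
  "moves": [
    {"slide": [0, 0.004, 0], "spin": 0},
    {"slide": [0, 0.004, 0], "spin": 0},
    {"slide": [0, 0.003, 0], "spin": 0},
    {"slide": [0, 0, 0], "spin": 0},
    {"slide": [0, 0, 0], "spin": 0}
  ]
}}

```text
t: 15.75
eef_pos: [512.2, 151.0, 97.5]
tcp_rot: [-3.139, 0.0, 1.487]
ft_force: [-5.0, 1.6, 12.5]
opening: 0.127
grip_force: 30.0
```

>>> {"op": "carry_out", "data": {
  "moves": [
    {"slide": [0, 0.003, 0], "spin": 0},
    {"slide": [0, 0, 0], "spin": 0},
    {"slide": [0, 0, 0], "spin": 0}
  ]
}}

```text
t: 16.0
eef_pos: [513.2, 150.9, 97.5]
tcp_rot: [-3.139, 0.0, 1.487]
ft_force: [-6.7, 2.1, 13.2]
opening: 0.123
grip_force: 30.0
```

>>> {"op": "carry_out", "data": {
  "moves": [
    {"slide": [0, 0.003, -0.002], "spin": 0},
    {"slide": [0, 0, 0], "spin": 0},
    {"slide": [0, 0, 0], "spin": 0}
  ]
}}

```text
t: 16.25
eef_pos: [516.2, 150.7, 97.8]
tcp_rot: [3.141, -0.0, 1.487]
ft_force: [3.6, 0.1, -2.0]
opening: 0.126
grip_force: 30.0
```

>>> {"op": "carry_out", "data": {
  "hand": 0.5,
  "moves": [
    {"slide": [0, 0, 0], "spin": 0},
    {"slide": [0, 0, 0], "spin": 0},
    {"slide": [0, 0, 0], "spin": 0},
    {"slide": [0, 0, 0], "spin": 0},
    {"slide": [0, 0, 0], "spin": 0},
    {"slide": [0, 0, 0], "spin": 0},
    {"slide": [0, 0, 0], "spin": 0}
  ]
}}

```text
t: 16.83
eef_pos: [515.8, 150.6, 98.0]
tcp_rot: [-3.142, -0.0, 1.487]
ft_force: [-0.2, -0.6, -0.1]
opening: 0.489
grip_force: 0.0
```

>>> {"op": "carry_out", "data": {
  "moves": [
    {"slide": [0, 0, -0.03], "spin": 0},
    {"slide": [0, 0, -0.06], "spin": 0},
    {"slide": [0, 0, -0.1], "spin": 0},
    {"slide": [0, 0, -0.1], "spin": 0},
    {"slide": [0, 0, 0], "spin": 0}
  ]
}}

```text
t: 17.25
eef_pos: [518.2, 151.1, 220.8]
tcp_rot: [3.132, -0.003, 1.487]
ft_force: [0.7, 0.0, 0.3]
opening: 0.498
grip_force: 0.0
```

>>> {"op": "carry_out", "data": {
  "moves": [
    {"slide": [-0.1, 0, 0], "spin": 0},
    {"slide": [-0.1, 0, 0], "spin": 0},
    {"slide": [-0.1, 0, 0], "spin": 0},
    {"slide": [-0.1, 0, 0], "spin": 0},
    {"slide": [-0.1, 0, 0], "spin": 0},
    {"slide": [-0.1, 0, 0], "spin": 0},
    {"slide": [-0.1, 0, 0], "spin": 0},
    {"slide": [-0.1, 0, 0], "spin": 0},
    {"slide": [-0.1, 0, 0], "spin": 0},
    {"slide": [-0.1, 0, 0], "spin": 0},
    {"slide": [0, 0, 0], "spin": 0},
    {"slide": [0, 0, 0], "spin": 0}
  ]
}}

```text
t: 18.25
eef_pos: [481.8, -249.6, 213.5]
tcp_rot: [-3.141, -0.0, 1.484]
ft_force: [-0.1, 0.4, 0.2]
opening: 0.503
grip_force: 0.0
```

```bash
python3 - <<'E'
from h import *
from cell import *
c=read_camera("top");im=c["color"][165:225,170:250]
m=(im.max(2)<90).astype(np.uint8)
k=max(cv2.findContours(m,0,1)[0],key=cv2.contourArea);r=cv2.minAreaRect(k);print(r)
a=np.radians(-4.89);R=np.array([[np.cos(a),np.sin(a)],[-np.sin(a),np.cos(a)]])
bp=cv2.boxPoints(r)+[170,165]
for z in(107,125):
  w=ray(c,np.vstack([bp,[np.add(r[0],[170,165])]]),z)[:,:2];print(z,((w-[516.3,150.5])@R.T).round(1).tolist())
P,an=quad(c,(150,242,163,260),170,94);print(P.mean(0))
# side view: both ends of the bar's top
d=read_camera("side");q=proj(d,[[*(np.array([516.3,150.5])+R.T@[0,58]),116],[*(np.array([516.3,150.5])+R.T@[0,-58]),116]])
g=d["color"].max(2)
for u,v in q: print((u,v),[int(x) for x in g[int(v+.5),int(u)-10:int(u)+11]])
E
```

```text
((77.0, 40.0), (38.0, 4.0), 90.0)
107 [[39.3, -110.9], [40.8, -123.5], [-78.3, -137.3], [-79.8, -124.8], [-19.7, -124.2]]
125 [[37.8, -111.4], [39.2, -123.8], [-78.0, -137.3], [-79.4, -125.0], [-20.3, -124.4]]
[516.6555  150.54333]
(np.float64(256.8404457096604), np.float64(220.48821213927837)) [222, 223, 223, 222, 222, 221, 219, 203, 162, 96, 54, 38, 38, 74, 116, 145, 162, 187, 220, 228, 228]
(np.float64(261.74548486217367), np.float64(192.18205975607108)) [228, 228, 230, 231, 230, 230, 230, 219, 174, 112, 67, 66, 110, 173, 216, 228, 231, 232, 232, 233, 231]
```

```bash
python3 - <<'E'
from h import *
from cell import *
c=read_camera("top");r0,c0=178,180;im=c["color"][r0:212,c0:238]
g=cv2.resize(im.max(2).astype(np.float32),None,fx=8,fy=8,interpolation=2)
k=max(cv2.findContours((g<115).astype(np.uint8),0,1)[0],key=cv2.contourArea);r=cv2.minAreaRect(k)
b=(np.vstack([cv2.boxPoints(r),[r[0]]])+.5)/8-.5+[c0,r0]
a=np.radians(-4.89);R=np.array([[np.cos(a),np.sin(a)],[-np.sin(a),np.cos(a)]])
print(((ray(c,b,125)[:,:2]-[516.3,150.5])@R.T).round(1).tolist())
s=state();print(s["t"],s["ft_force"])
E
```

```text
[[-9.9, 53.8], [2.7, 54.0], [3.1, -59.5], [-9.4, -59.6], [-3.4, -2.8]]
18.4 [-0.41704879 -1.01656415 -0.42218916]
```

```bash
python3 - <<'E'
from h import *
from cell import *
import pickle
c=pickle.load(open("c0.pkl","rb"))["top"];r0,c0=200,312;im=c["color"][r0:230,c0:362]
g=cv2.resize(im.max(2).astype(np.float32),None,fx=8,fy=8,interpolation=2)
k=max(cv2.findContours((g<115).astype(np.uint8),0,1)[0],key=cv2.contourArea);r=cv2.minAreaRect(k)
b=(np.vstack([cv2.boxPoints(r),[r[0]]])+.5)/8-.5+[c0,r0]
a=np.radians(-18.7);R=np.array([[np.cos(a),np.sin(a)],[-np.sin(a),np.cos(a)]])
print("bar rel. plate centre at start",((ray(c,b,53)[:,:2]-[464.2,-277.3])@R.T).round(1).tolist())
# gap between far lip edge and bar / near lip: brightness profile across the bay now
c=read_camera("top");a=np.radians(-4.89);R=np.array([[np.cos(a),np.sin(a)],[-np.sin(a),np.cos(a)]])
for z,ys in((77,(78,-78)),):
  for y in ys:
    X=np.array([[*(np.array([516.3,150.5])+R.T@[x,y]),z] for x in range(-90,92,4)]);p=proj(c,X).astype(np.float32)
    print(y,cv2.remap(c["color"].min(2),p[:,0][None],p[:,1][None],1)[0].tolist())
E
```

```text
bar rel. plate centre at start [[-11.0, 65.9], [4.0, 65.8], [4.3, -53.8], [-10.7, -53.6], [-3.4, 6.0]]
78 [247, 247, 246, 246, 246, 246, 243, 240, 247, 248, 245, 239, 236, 237, 241, 243, 240, 237, 238, 243, 249, 251, 251, 250, 249, 245, 237, 240, 241, 238, 235, 234, 236, 239, 242, 242, 239, 234, 225, 221, 242, 246, 247, 247, 247, 246]
-78 [246, 247, 247, 247, 247, 246, 245, 243, 245, 244, 241, 234, 231, 234, 240, 242, 240, 236, 233, 243, 251, 252, 252, 251, 252, 250, 243, 238, 242, 243, 240, 238, 234, 235, 240, 246, 249, 246, 231, 215, 236, 247, 247, 247, 247, 247]
```

```bash
python3 -c "
from cell import *
print(job_done())"
```

```text
the job is handed in; nothing more can be done
None
```

The cover is back in the extractor and released, and the job is handed in at about 18.5 s. By camera and arm readings it lies flat, within about 1 mm of home in x and within 3 mm sideways, but no verdict came back. I viewed 11 pictures, one over the limit of 10.

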